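# Lay the straightedge along the plate's edge

### The job

Pick up the aluminium straightedge by its raised rib and lay it flat on the table, flush against the long edge of the drilled steel plate that is nearer the robot, so that it covers that whole edge. Leave the plate where it lies.

Things in the scene. Friction and masses are not known exactly. Their poses are not given: they have to be found in the camera images.
- straightedge: Loose aluminium straightedge, 0.2 kg: flat base 30 wide (x), 160 long (y), 8 mm thick; on its middle a finger rib 12 wide (x), 120 long (y), its top 43 mm above the underside. Grip the rib across x; fingertips 13 mm or more above the table clear base and plate. Both long sides are alike, either may be used. Origin: centre of underside, z up. Starts askew on the left of the free table.
- plate: Loose flat drilled grey steel plate, rounded corners, 76 (x) x 101 (y) x 9 mm, 0.32 kg. Origin: centre of underside, z up. Its long edges run along y at x = +38 and -38 mm; the one at -38 mm is nearer the robot. Starts right of the straightedge, turned 0.55 rad at most. The dark box with a display, further right, is a pocket scale: a bystander, as is the long flat caliper.

How it is judged:
By the outcome, as a careful person would: the job done as asked, in the order asked, and still so for the second after the job is handed in, with the robot touching nothing.
It also fails if it takes over 38 s, if anything falls off the work surface, if the arm or the gripper's body presses on something with over 40 N, if the wrist force passes 120 N, or if a joint passes its speed limit or range.

### The arm

A 6-joint arm with a two-finger parallel gripper is mounted at the origin on a cart in front of the work surface, level with it; the furniture and walls round the work are solid. World frame = base frame: x ahead of the robot, y to its left, z up, the work surface at z = 0. Lengths are in m, angles in rad, forces in N, time in s.
With the tool pointing down it reaches from about 0.3 to 0.775 m from the base axis. Payload 14.6 kg.
Tool frame: the origin (TCP) lies at the centre of the arm's flange, where the gripper is bolted on; the fingertips stand 199 mm ahead of it and the grasp point (between the pads) lies ctrl.tcp_to_grasp ahead of it (ctrl.tcp_to_grasp is the distance from the TCP to the grasp point, in m); z points along the fingers, y is the line along which they close (so a half turn about z gives the same grasp; the last joint's range is limited). The gripper opens to 94 mm and grips with 3 to 60 N. Pads are 16 mm wide; open, the fingers measure 119 mm over their backs; the gripper's body (75 mm by 177 mm) begins 78 mm behind the grasp point.
Start: joints at [-1.365, 0.3, 1.521, -0, 1.321, -0.067], TCP at [0.148, -0.53, 0.405] pointing down, gripper open.
Joint ranges: [-3.03, 3.03], [-0.79, 2.21], [0.23, 2.52], [-1.04, 4.18], [0, 3.07], [-2.55, 2.55]. Speed limits (rad/s): [2.22, 2.22, 2.57, 3.14, 3.14, 3.14].

### API

Orientations are given as [roll, pitch, yaw] about the fixed x, y, z axes, in that order (R = Rz(yaw) Ry(pitch) Rx(roll)).
In Python, from station import ctrl gives the robot as it stands. The module is installed in compiled form; this text tells all that it offers.
- The arm moves only by the shell command python3 -m jog 'ROWS' [OPENING] [FORCE]. ROWS is JSON, a list of rows, each a list of 6 numbers: the shift along the tool's x, y, z in cm, then the turn, a rotation vector about the tool's x, y, z in rad. In form: [[tx, ty, tz, ax, ay, az], ...]. A call has 1 to 8 rows; each row is the pose to reach, as a shift and turn from the pose commanded when the call began, along the tool's axes at that moment; what a row does not reach only later rows make up. A row lasts 1/10 s, in which the tool goes at most 50 mm and 8.59 degrees, less where a joint would pass 70% of its speed; a pose out of reach is approached as far as the arm can. A call with a gripper value outside its range is refused whole. OPENING is the opening in per cent of the stroke, from 0 (shut) to 100 (fully open), set as the call begins (- or left out, the last holds). The fingers move at their own pace and stop on an object; FORCE is the grip in N (left out, the last holds). Time passes only in rows, so rows that repeat a pose let the fingers close. It gives the time, the measured TCP pose, the force, the opening and the grip force at its end, in the units of the state.
- ctrl.get_obs(): the state, without advancing time (a new reading comes with each control period).
- ctrl.camera(name): name is "scene" or "top"; returns a dict with "img" (400x640x3 uint8, blue, green, red), "intrinsics" (3x3 intrinsics, pixels), "R" (3x3) and "t" (3): a world point X has camera coordinates R X + t. Camera axes: x right, y down, z forward; pixel columns grow to the right and rows downward; lengths in m; the calibration is good to about 2 mm. A picture is of the moment at which its call begins. There is no depth.
- ctrl.hand_in(): hands the job in; it is judged then, once.
The state is a dict: "time_s": time; "qpos": joint angles; "joint_vel": joint speeds; "tau": joint torques, N m; "ee_pos": TCP position; "eef_rot": TCP orientation; "force": force on the tool from outside, world axes, zero at the start; "moment": the same for the moment, N m; "grip_width": finger opening in m; "grip_force": force on a finger pad.
Only numpy, scipy, OpenCV 4.12 (cv2) and the standard library are available. Lean on these libraries where they do the work, as an engineer would, in place of code of your own. Each camera call takes 0.05 s, during which the arm holds its last target. There are 200 camera calls.

## Working session

There is one attempt and no reset: what is moved stays moved. The work goes in short steps, Python scripts to look and compute and a shell command to move; the robot and the scene stay as the last step left them, time stands still between calls to the robot, and variables do not carry over. Pictures are saved under pics/ and viewed, at most 12 in all, crops included, and the job is handed in when it is done.

```bash
mkdir -p pics
python3 - <<'E'
from station import ctrl
import cv2,numpy as np
np.set_printoptions(precision=4,suppress=True)
for n in("top","scene"):
    c=ctrl.camera(n); cv2.imwrite(f"pics/{n}0.png",c["img"]); print(n,c["intrinsics"],c["R"],c["t"])
print(ctrl.tcp_to_grasp); o=ctrl.get_obs(); print(o)
E
```

```text
top [[373.6772   0.     316.2084]
 [  0.     373.6772 204.6857]
 [  0.       0.       1.    ]] [[ 0.0068 -0.9997  0.0237]
 [-0.9883 -0.0103 -0.1521]
 [ 0.1523 -0.0224 -0.9881]] [-0.2444  0.5652  0.8157]
scene [[499.342    0.     322.7877]
 [  0.     499.342  194.1551]
 [  0.       0.       1.    ]] [[ 0.9172 -0.3981  0.0163]
 [-0.2711 -0.6535 -0.7067]
 [ 0.292   0.6438 -0.7073]] [-0.5962  0.0236  0.85  ]
0.1804
{'time_s': 0.1, 'qpos': array([-1.3646,  0.3004,  1.5215,  0.    ,  1.3207, -0.0666]), 'joint_vel': array([ 0.0009, -0.001 , -0.0006, -0.001 , -0.0006, -0.0008]), 'tau': array([  0.0007, -53.2647, -35.3287,   0.0709,   0.0234,  -0.    ]), 'ee_pos': array([ 0.1482, -0.5296,  0.4041]), 'eef_rot': array([-3.1406, -0.0001,  0.2728]), 'force': array([-0.9217, -0.0299, -0.5783]), 'moment': array([0.0115, 0.0312, 0.0357]), 'grip_force': 0.0, 'grip_width': 0.0939858506655973}
```

View pics/top0.png

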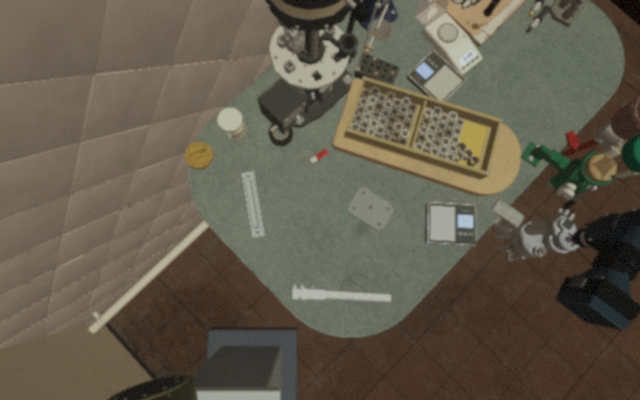

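View pics/scene0.png

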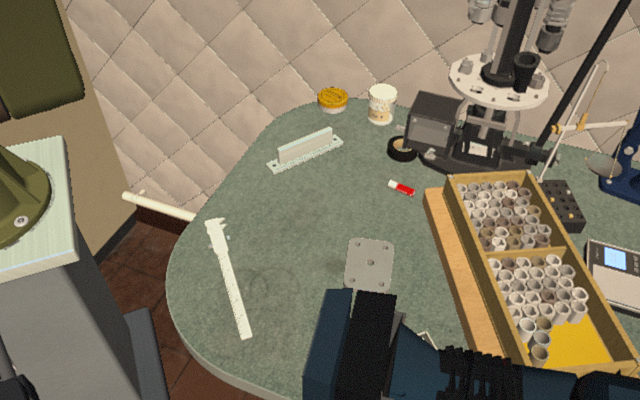

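The top view shows the straightedge at about (243–263, 172–237) and the plate at about (370, 208). In the scene view they are at (305, 150) and (370, 262). I'll enlarge both.

Run:
```python
import cv2,numpy as np
a=cv2.imread("pics/top0.png");b=cv2.imread("pics/scene0.png")
f=lambda im,x,y,w,h:cv2.resize(im[y:y+h,x:x+w],(400,300),interpolation=cv2.INTER_CUBIC)
m=np.vstack([np.hstack([f(a,330,172,80,60),f(a,200,165,100,75)]),np.hstack([f(b,320,220,100,75),f(b,255,110,100,75)])])
cv2.imwrite("pics/crop0.png",m)
```

```text
(no output)
```

View pics/crop0.png

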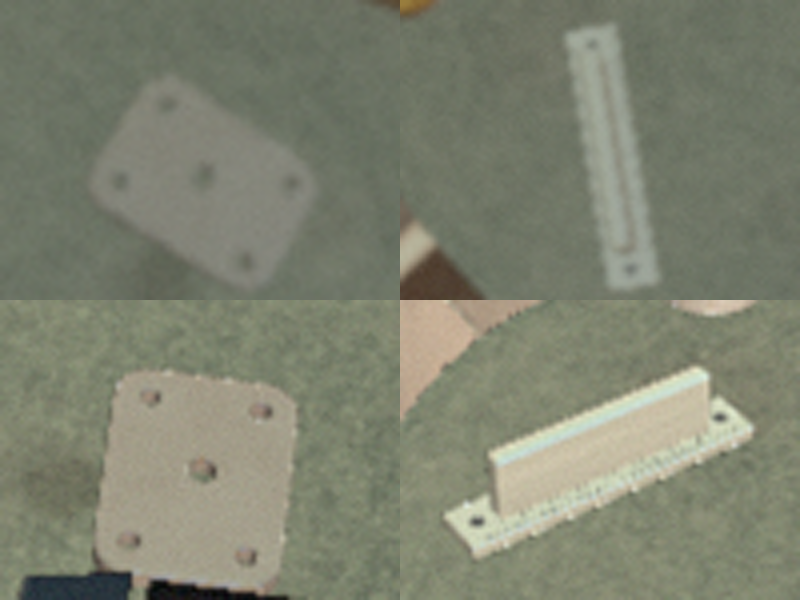

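The crops show both outlines clearly. The plate holes in the top crop are at (166,103), (120,181), (292,183) and (246,261). Next I'll fit silhouettes to get the poses.

```bash
cat > fit.py <<'E'
import cv2,numpy as np,itertools
from scipy.optimize import minimize
def box(x,y,z0,z1,r=0):
    if r: pts=[(sx*(x-r)+r*np.cos(t),sy*(y-r)+r*np.sin(t)) for sx in(1,-1) for sy in(1,-1) for t in np.linspace(0,2*np.pi,24)]
    else: pts=[(sx*x,sy*y) for sx in(1,-1) for sy in(1,-1)]
    return np.array([(a,b,z) for a,b in pts for z in(z0,z1)])
PLATE=[box(.038,.0505,0,.009,.009)]
SE=[box(.015,.08,0,.008),box(.006,.06,.008,.043)]
def proj(c,P):
    q=(P@c["R"].T+c["t"])@c["intrinsics"].T; return q[:,:2]/q[:,2:]
def T(P,p):
    x,y,th=p[:3]; z=p[3] if len(p)>3 else 0; k,s=np.cos(th),np.sin(th)
    return P@np.array([[k,s,0],[-s,k,0],[0,0,1]])+[x,y,z]
S=8
def render(c,parts,p,roi):
    x,y,w,h=roi; m=np.zeros((h*S,w*S),np.uint8)
    for P in parts:
        q=(proj(c,T(P,p))-[x,y]+.5)*S-.5
        cv2.fillConvexPoly(m,np.round(cv2.convexHull(q.astype(np.float32))*16).astype(np.int32),255,shift=4)
    return cv2.GaussianBlur(cv2.resize(m,(w,h),interpolation=cv2.INTER_AREA).astype(float)/255,(0,0),.6)
def cost(p,parts,views):
    J=0
    for c,(x,y,w,h),vmask in views:
        m=render(c,parts,p,(x,y,w,h)); I=c["img"][y:y+h,x:x+w].astype(float)
        k=vmask; A=np.c_[m[k],1-m[k]]; B=I[k]
        X,_,_,_=np.linalg.lstsq(A,B,rcond=None)
        J+=((A@X-B)**2).sum()/((B-B.mean(0))**2).sum()
    return J
def view(c,parts,p,pad=12,keep=None):
    q=np.vstack([proj(c,T(P,p)) for P in parts]); a=np.floor(q.min(0)-pad).astype(int); b=np.ceil(q.max(0)+pad).astype(int)
    a=np.maximum(a,0); b=np.minimum(b,[640,400]); w,h=b-a
    V,U=np.mgrid[a[1]:b[1],a[0]:b[0]]
    return c,(a[0],a[1],w,h),(keep(U,V) if keep else np.ones((h,w),bool))
def fit(parts,p0,cams,keeps=None):
    p=np.array(p0,float)
    for _ in range(3):
        vs=[view(c,parts,p,keep=(keeps or {}).get(i)) for i,c in enumerate(cams)]
        sim=np.vstack([p]+[p+np.eye(len(p))[i]*d for i,d in enumerate([.008,.008,.1,.01][:len(p)])])
        r=minimize(cost,p,args=(parts,vs),method="Nelder-Mead",options=dict(initial_simplex=sim,xatol=1e-5,fatol=1e-6)); p=r.x
    return p,r.fun
def unproj(c,uv,z):
    K,R,t=c["intrinsics"],c["R"],c["t"]; d=R.T@np.linalg.inv(K)@[*uv,1]; o=-R.T@t
    return o+d*(z-o[2])/d[2]
E
python3 - <<'E'
from station import ctrl
from fit import *
np.set_printoptions(precision=4,suppress=True)
t,s=ctrl.camera("top"),ctrl.camera("scene")
pc=unproj(t,(330+205/5,172+180/5),.009)
a,b=unproj(t,(200+592/4-100,165+30/4),.008),unproj(t,(200+632/4-100,165+285/4),.008)
print(pc,a,b)
th=np.arctan2(*(a-b)[[1,0]])-np.pi/2; sc=(a+b)/2
keep={1:lambda U,V:V<284}
for parts,p0,k in((PLATE,[pc[0],pc[1],-.5],keep),(SE,[sc[0],sc[1],th],None)):
    print("top",*fit(parts,p0,[t])); print("scene",*fit(parts,p0,[s],{0:keep[1]} if k else None)); print("both",*fit(parts,p0,[t,s],k))
E
```

```text
[ 0.5663 -0.3727  0.009 ] [ 0.6506 -0.074   0.008 ] [ 0.496  -0.1029  0.008 ]
top [ 0.5677 -0.3735 -0.5598] 0.21457519551339602
scene [ 0.5666 -0.3732 -0.5316] 0.25348364829970016
both [ 0.567  -0.3732 -0.5357] 0.467852333605038
top [ 0.5745 -0.0869 -1.3703] 0.07405004052909468
scene [ 0.5767 -0.0866 -1.3643] 0.26666696853636196
both [ 0.5752 -0.0869 -1.3689] 0.35158065365172336
```

```bash
cat > d.py <<'E'
import sys,numpy as np
from scipy.spatial.transform import Rotation as Ro
from station import ctrl
np.set_printoptions(precision=3,suppress=True)
x,y,z,yaw=map(float,sys.argv[1:5]); o=ctrl.get_obs()
R=Ro.from_euler("xyz",o["eef_rot"]); G=Ro.from_euler("xyz",[np.pi,0,yaw])
print("cm",R.inv().apply(np.array([x,y,z])-o["ee_pos"])*100,"rot",(R.inv()*G).as_rotvec(),"t",o["time_s"],"pos",o["ee_pos"],o["eef_rot"],"F",o["force"],"w",o["grip_width"],o["grip_force"])
E
python3 d.py .575 -.087 .30 .202
```

```text
cm [ 53.029 -31.122  10.456] rot [-0.001 -0.     0.071] t 0.2 pos [ 0.148 -0.53   0.404] [-3.141 -0.     0.273] F [-0.404  1.011 -0.097] w 0.09396134384138462 0.0
```

```bash
python3 -m jog '[[53,-31.1,10.4,0,0,0.071],[53,-31.1,10.4,0,0,0.071],[53,-31.1,10.4,0,0,0.071],[53,-31.1,10.4,0,0,0.071],[53,-31.1,10.4,0,0,0.071],[53,-31.1,10.4,0,0,0.071],[53,-31.1,10.4,0,0,0.071],[53,-31.1,10.4,0,0,0.071]]' 60 20; python3 d.py .575 -.087 .30 .202
```

```text
time_s: 1.0
ee_pos: [0.423, -0.244, 0.3377]
eef_rot: [3.141, -0.0, 0.202]
force: [0.6, -0.5, -0.5]
grip_width: 0.0562
grip_force: 0.0
cm [ 18.036 -12.341   3.768] rot [ 0. -0. -0.] t 1.0 pos [ 0.423 -0.244  0.338] [ 3.141 -0.     0.202] F [ 0.619 -0.543 -0.516] w 0.05620488205596687 0.0
```

```bash
python3 -m jog '[[18,-12.4,3.8,0,0,0],[18,-12.4,3.8,0,0,0],[18,-12.4,3.8,0,0,0],[18,-12.4,3.8,0,0,0],[18,-12.4,3.8,0,0,0],[18,-12.4,3.8,0,0,0],[18,-12.4,3.8,0,0,0]]'
python3 - <<'E'
from station import ctrl
from fit import *
np.set_printoptions(precision=4,suppress=True)
s=ctrl.camera("scene"); t=ctrl.camera("top")
print(fit(PLATE,[.567,-.373,-.536],[t]),fit(PLATE,[.567,-.373,-.536],[s]),fit(PLATE,[.567,-.373,-.536],[t,s]))
cv2.imwrite("pics/s1.png",cv2.resize(s["img"][80:280,200:440],(720,600)))
E
python3 d.py .5755 -.0868 .217 .203
```

```text
time_s: 1.7
ee_pos: [0.5732, -0.0883, 0.2996]
eef_rot: [-3.141, 0.001, 0.202]
force: [-0.8, -0.6, 0.2]
grip_width: 0.0564
grip_force: 0.0
(array([ 0.5677, -0.3734, -0.5598]), np.float64(0.21137061904076893)) (array([ 0.5715, -0.3659, -0.5529]), np.float64(0.6232427436914654)) (array([ 0.5696, -0.369 , -0.519 ]), np.float64(0.9099371887724766))
cm [ 0.3   -0.178  8.313] rot [ 0.     0.    -0.002] t 1.8 pos [ 0.573 -0.089  0.3  ] [3.142 0.    0.201] F [ 0.502 -0.773 -0.814] w 0.056531891318524215 0.0
```

View pics/s1.png

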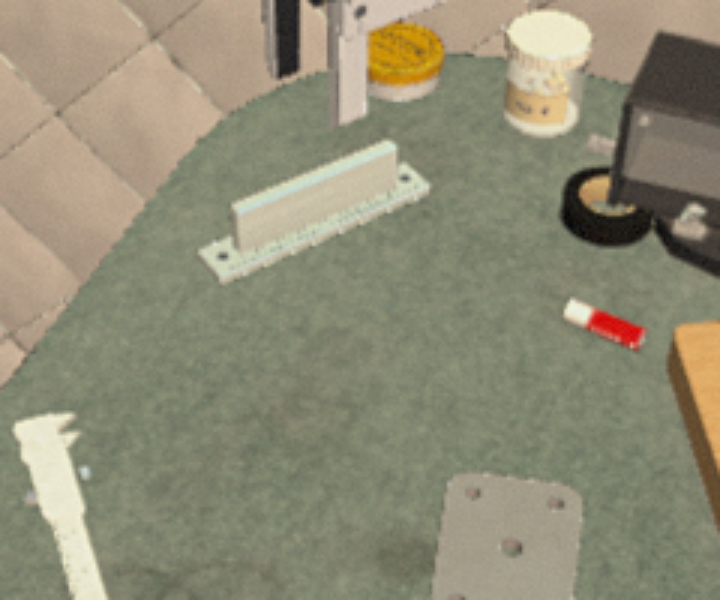

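The open fingers hang above the straightedge rib, with the lid and jar clear behind it. Descending.

```bash
python3 -m jog '[[0.3,-0.18,4,0,0,0],[0.3,-0.18,7,0,0,0],[0.3,-0.18,8.3,0,0,0],[0.3,-0.18,8.3,0,0,0]]'; python3 -m jog '[[0,0,0,0,0,0],[0,0,0,0,0,0],[0,0,0,0,0,0],[0,0,0,0,0,0],[0,0,0,0,0,0],[0,0,0,0,0,0],[0,0,0,0,0,0],[0,0,0,0,0,0]]' 0 30
```

```text
time_s: 2.2
ee_pos: [0.5755, -0.0866, 0.2159]
eef_rot: [-3.141, 0.002, 0.201]
force: [-0.1, 0.4, 0.6]
grip_width: 0.0565
grip_force: 0.0
time_s: 3.0
ee_pos: [0.5761, -0.0859, 0.2171]
eef_rot: [3.141, -0.0, 0.202]
force: [0.0, -0.1, 2.5]
grip_width: 0.0116
grip_force: 30.0
```

```bash
python3 -m jog '[[0,0,-3,0,0,0],[0,0,-6,0,0,0],[0,0,-8,0,0,0]]'; python3 d.py .5046 -.3354 .297 1.026
```

```text
time_s: 3.3
ee_pos: [0.5761, -0.0858, 0.2985]
eef_rot: [3.141, -0.001, 0.202]
force: [0.1, -0.3, -2.2]
grip_width: 0.0121
grip_force: 30.0
cm [-12.007  23.017   0.149] rot [ 0.001 -0.001 -0.824] t 3.3 pos [ 0.576 -0.086  0.299] [ 3.141 -0.001  0.202] F [ 0.15  -0.277 -2.168] w 0.01213684499592333 29.99730885028839
```

```bash
python3 -m jog '[[-12,23,0,0,0,-0.824],[-12,23,0,0,0,-0.824],[-12,23,0,0,0,-0.824],[-12,23,0,0,0,-0.824],[-12,23,0,0,0,-0.824],[-12,23,0,0,0,-0.824],[-12,23,0,0,0,-0.824],[-12,23,0,0,0,-0.824]]'; python3 d.py .5046 -.3354 .235 1.026
python3 - <<'E'
from station import ctrl
import cv2,numpy as np
t=ctrl.camera("top")["img"];s=ctrl.camera("scene")["img"]
cv2.imwrite("pics/ts2.png",np.hstack([cv2.resize(t[130:290,310:470],(400,400)),cv2.resize(s[150:350,270:470],(400,400))]))
E
```

```text
time_s: 4.1
ee_pos: [0.5044, -0.3352, 0.2963]
eef_rot: [-3.141, -0.0, 1.023]
force: [-0.1, 0.2, -2.1]
grip_width: 0.0117
grip_force: 30.0
cm [-0.008  0.03   6.135] rot [-0.001 -0.    -0.003] t 4.1 pos [ 0.504 -0.335  0.296] [-3.141 -0.     1.023] F [-0.072  0.212 -2.081] w 0.011730040745223989 29.997257888317108
```

View pics/ts2.png

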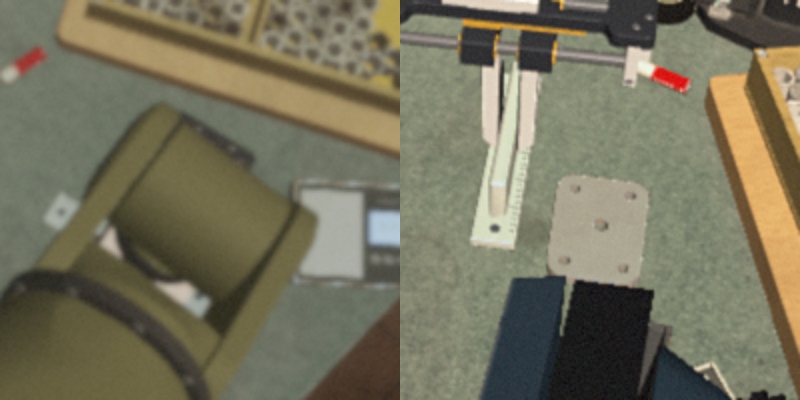

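The scene view shows the held straightedge alongside the plate's near edge with a gap of about 20 mm. The plate holes are clearly visible, and the dark thing below is a static occluder. I'll lower it to hover about 3 mm up and measure the two relative to each other.

```bash
python3 -m jog '[[0,0,4,0,0,-0.003],[0,0,7,0,0,-0.003],[0,0,7.6,0,0,-0.003],[0,0,7.6,0,0,-0.003]]'
python3 - <<'E'
from station import ctrl
from fit import *
np.set_printoptions(precision=4,suppress=True)
t,s=ctrl.camera("top"),ctrl.camera("scene")
def ang(pts,c):
    P=np.array([unproj(c,p,.009) for p in pts])[:,:2]; a,b,d,e=P
    # a,b / d,e are long-direction pairs ; a,d / b,e short
    f=lambda v:np.arctan2(v[1],v[0]); L=(a-b)+(d-e)
    return P.mean(0),f(L)-np.pi/2,f(a-d)-0,np.linalg.norm(a-b),np.linalg.norm(a-d)
h=lambda q,k,o:[((u+.5)/k-.5+o[0],(v+.5)/k-.5+o[1]) for u,v in q]
print(ang(h([(166,103),(292,183),(120,181),(246,261)],5,(330,172)),t))
print(ang(h([(150,97),(128,240),(261,111),(246,256)],4,(320,220)),s))
k=lambda U,V:V<284
p=fit(PLATE,[.567,-.373,-.536],[s],{0:k}); print("plate",p)
o=ctrl.get_obs(); print(o["ee_pos"],o["eef_rot"],o["force"])
c=s
cv2.imwrite("pics/s3.png",cv2.resize(s["img"][160:310,270:420],(600,600),interpolation=cv2.INTER_CUBIC))
E
```

```text
time_s: 4.6
ee_pos: [0.505, -0.3345, 0.2207]
eef_rot: [-3.14, -0.0, 1.029]
force: [-0.4, 0.1, -1.8]
grip_width: 0.0117
grip_force: 30.0
(array([ 0.5664, -0.3721]), np.float64(-0.5659838524768834), np.float64(-0.5330304108284144), np.float64(0.07183330216022443), np.float64(0.044693191075841354))
(array([ 0.566 , -0.3711]), np.float64(-0.5764880375280161), np.float64(2.5833592613481673), np.float64(0.0699542157270207), np.float64(0.04425230155396947))
plate (array([ 0.5663, -0.3738, -0.5289]), np.float64(0.7953084146778744))
[ 0.5052 -0.3351  0.2226] [3.1394 0.0002 1.0291] [ 0.1771  0.1933 -1.2193]
```

View pics/s3.png

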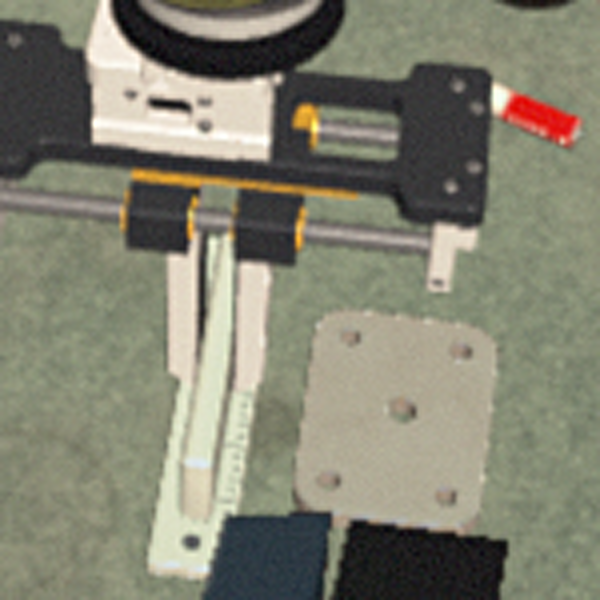

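The straightedge hovers at about (150–260, 390–575) in the crop. The plate's near edge runs from (315,330) to (298,500). The camera looks almost along the gap, so I'll measure the two facing edges at sub-pixel level.

```bash
cat > edges.py <<'E'
from station import ctrl
from fit import *
from scipy.ndimage import gaussian_filter
np.set_printoptions(precision=4,suppress=True)
s=ctrl.camera("scene")
def edge(rows,x0,x1,sign,ch,z,img=s["img"]):
    # x0,x1: guess column at first/last row; returns world line (points at ends, angle)
    g=gaussian_filter(img.astype(float)@ch,(1,0.7)); U=[];V=[]
    for r,xg in zip(rows,np.linspace(x0,x1,len(rows))):
        lo=int(round(xg))-4; d=sign*(g[r,lo+1:lo+9]-g[r,lo-1:lo+7]); i=int(np.argmax(d)); 
        if 0<i<7: i=i+.5*(d[i-1]-d[i+1])/(d[i-1]-2*d[i]+d[i+1])
        U.append(lo+i);V.append(r)
    U,V=np.array(U),np.array(V)
    for _ in range(3):
        q=np.polyfit(V,U,1); e=U-np.polyval(q,V); k=abs(e)<max(.5,2*e.std()); U,V=U[k],V[k]
    P=np.array([unproj(s,(np.polyval(q,v),v),z)[:2] for v in(V.min(),V.max())]); w=P[0]-P[1]
    return P,np.arctan2(w[1],w[0])-np.pi/2,e.std(),len(V),[(float(np.polyval(q,v)),int(v)) for v in(V.min(),V.max())]
E
python3 - <<'E'
from edges import *
z=ctrl.get_obs()["ee_pos"][2]-.2171
ch=np.array([-.5,-.5,1.]); gr=np.array([.33,.33,.33])
pl=edge(range(244,280),270+315/4,270+299/4,1,ch,.009); print("plate",pl)
for zz in(.008+.004,):
  se=edge(range(259,288),270+255/4,270+229/4,-1,gr,zz); print("se",se)
  sl=edge(range(259,300),270+182/4,270+150/4,1,gr,zz); print("seleft",sl)
th=-.55; n=np.array([np.cos(th),np.sin(th)])
print((pl[0]@n),se[0]@n, sl[0]@n, ctrl.get_obs()["ee_pos"])
E
```

```text
plate (array([[ 0.5524, -0.3244],
       [ 0.5166, -0.3825]]), np.float64(-0.5528648532174487), np.float64(0.1416218400153895), 36, [(347.76486958123877, 244), (342.85660813821715, 279)])
se (array([[ 0.5182, -0.3451],
       [ 0.4913, -0.3896]]), np.float64(-0.5432337303576247), np.float64(0.18069139155601754), 29, [(333.6325521934732, 259), (329.45189045512717, 287)])
seleft (array([[ 0.4905, -0.3334],
       [ 0.4529, -0.3958]]), np.float64(-0.542045746123184), np.float64(0.10001038195708761), 41, [(314.1240775842173, 259), (306.8248786248188, 299)])
[0.6405 0.6403] [0.6222 0.6225] [0.5924 0.593 ] [ 0.5051 -0.3352  0.2228]
```

```bash
python3 -m jog '[[0,0.8,0,0,0,0.01],[0,1.5,0,0,0,0.01],[0,1.5,0.1,0,0,0.01],[0,1.5,0.1,0,0,0.01]]'
cat > gap.py <<'E'
from edges import *
import sys
zs=float(sys.argv[1]); d=float(sys.argv[2]) # se hover, px shift of SE since first view
ch=np.array([-.5,-.5,1.]); gr=np.array([.33,.33,.33])
pl=edge(range(244,280),348,343,1,ch,.009); sl=edge(range(259,290),315.5+d,308+d,1,gr,.008+zs)
th=pl[1]; n=np.array([np.cos(th),np.sin(th)])
print("angles",pl[1],sl[1],"plate",pl[0]@n,"se left+30",sl[0]@n+.03,"gap mm",((pl[0]@n).mean()-(sl[0]@n).mean()-.03)*1000,sl[2])
o=ctrl.get_obs(); print(o["ee_pos"],o["eef_rot"],o["force"])
cv2.imwrite(sys.argv[3],cv2.resize(s["img"][200:310,300:410],(600,600),interpolation=cv2.INTER_CUBIC))
E
python3 gap.py .004 10.5 pics/s4.png
```

```text
time_s: 5.15
ee_pos: [0.5175, -0.3431, 0.2197]
eef_rot: [-3.141, -0.0, 1.019]
force: [0.2, -0.2, -2.1]
grip_width: 0.0118
grip_force: 30.0
angles -0.5698160991454204 -0.5519292881463191 plate [0.6413 0.6413] se left+30 [0.6372 0.6382] gap mm 3.575613701104735 0.09311206303264633
[ 0.5174 -0.343   0.2197] [-3.1412 -0.      1.0188] [-0.5227 -0.5563 -2.0808]
```

View pics/s4.png

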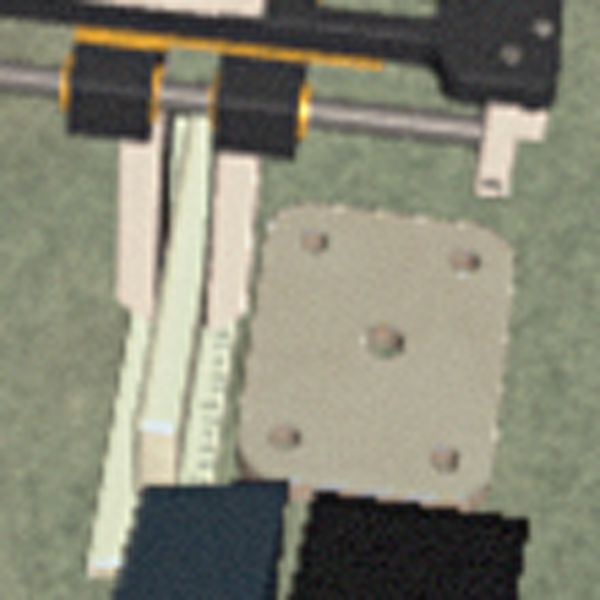

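The gap is now narrow and even, at roughly 3 mm. I'll lower close to the table and creep in.

```bash
python3 -m jog '[[0,0,0.1,0,0,0.004],[0,0,0.2,0,0,0.004],[0,0.1,0.2,0,0,0.004],[0,0.2,0.2,0,0,0.004],[0,0.2,0.2,0,0,0.004],[0,0.2,0.2,0,0,0.004]]';python3 gap.py .0005 12 pics/s5.png
```

```text
time_s: 5.8
ee_pos: [0.5192, -0.344, 0.2179]
eef_rot: [3.142, 0.0, 1.015]
force: [-0.5, 0.9, -2.6]
grip_width: 0.0117
grip_force: 30.0
angles -0.5557872472190053 -0.5529401839034822 plate [0.6398 0.6398] se left+30 [0.6387 0.6389] gap mm 0.991905359314843 0.10001137212840658
[ 0.5191 -0.344   0.2179] [-3.1415 -0.      1.0148] [-0.0339 -0.1894 -2.1712]
```

View pics/s5.png

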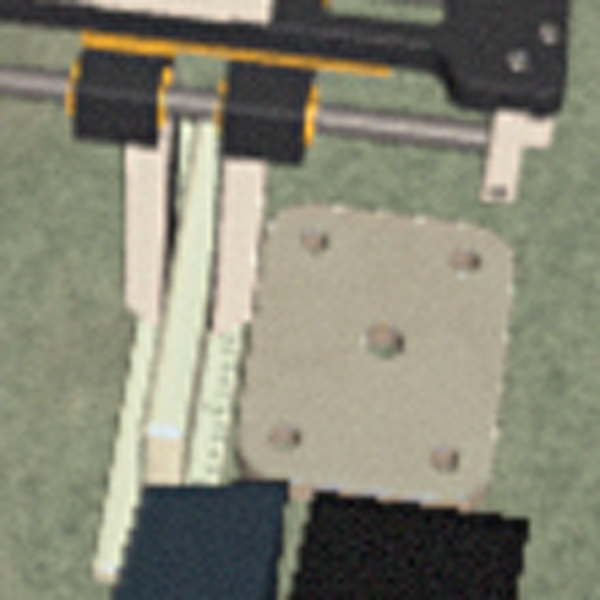

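About 1 mm is left and the plate hasn't moved. I'll creep in and watch the force.

```bash
python3 -m jog '[[0,0.03,0,0,0,0],[0,0.06,0,0,0,0],[0,0.06,0,0,0,0],[0,0.06,0,0,0,0]]';python3 gap.py .0005 13 pics/s6.png;python3 -m jog '[[0,0.02,0,0,0,0],[0,0.04,0,0,0,0],[0,0.04,0,0,0,0],[0,0.04,0,0,0,0]]';python3 gap.py .0005 13 pics/s7.png
```

```text
time_s: 6.25
ee_pos: [0.5196, -0.3443, 0.2179]
eef_rot: [-3.142, 0.0, 1.015]
force: [0.3, -0.9, -2.9]
grip_width: 0.0116
grip_force: 30.0
angles -0.47278348240039403 -0.5567038863032907 plate [0.6356 0.6356] se left+30 [0.6357 0.631 ] gap mm 2.2801137209607356 0.1025043700883985
[ 0.5197 -0.3443  0.2179] [ 3.1416 -0.      1.0148] [-0.2402  0.3994 -3.4411]
time_s: 6.7
ee_pos: [0.52, -0.3446, 0.2179]
eef_rot: [3.142, -0.0, 1.015]
force: [0.7, -0.1, -3.0]
grip_width: 0.0119
grip_force: 30.0
angles -0.5527435742528426 -0.5558858098425201 plate [0.6397 0.6397] se left+30 [0.6397 0.6395] gap mm 0.08517353327988642 0.09773514643095924
[ 0.52   -0.3446  0.2179] [ 3.1416 -0.      1.0148] [ 0.8303  0.4647 -2.5729]
```

```bash
cat > sh.py <<'E'
import cv2,numpy as np,sys
f=lambda n:cv2.imread(n,0)[215:475,290:505].astype(np.float32)
w=cv2.createHanningWindow((215,260),cv2.CV_32F)
for n in sys.argv[1:]:
    s,r=cv2.phaseCorrelate(cv2.GaussianBlur(f("pics/s4.png"),(0,0),4),cv2.GaussianBlur(f(n),(0,0),4),w); print(n,"plate shift mm~",np.array(s)/5.45*1.5,r)
E
python3 sh.py pics/s5.png pics/s6.png pics/s7.png
python3 -m jog '[[0,0.02,0,0,0,0],[0,0.04,0,0,0,0],[0,0.04,0,0,0,0],[0,0.04,0,0,0,0]]';python3 gap.py .0005 13.3 pics/s8.png; python3 sh.py pics/s8.png
```

```text
pics/s5.png plate shift mm~ [-0.01983351 -0.00959138] 0.6353540700486003
pics/s6.png plate shift mm~ [-0.02038951  0.00980661] 0.631549940907252
pics/s7.png plate shift mm~ [-0.02055999  0.00615816] 0.6361226336946213
time_s: 7.15
ee_pos: [0.5203, -0.3448, 0.2179]
eef_rot: [3.142, 0.0, 1.015]
force: [-0.2, 0.1, -2.3]
grip_width: 0.0117
grip_force: 30.0
angles -0.5010851393467946 -0.5541291860111699 plate [0.6369 0.6369] se left+30 [0.6382 0.6352] gap mm 0.24497243511414912 0.10546125137526705
[ 0.5203 -0.3448  0.2179] [-3.1415  0.      1.0148] [-0.1575  0.3781 -3.1981]
pics/s8.png plate shift mm~ [-0.00079423 -0.00440191] 0.6474897198879833
```

View pics/s8.png

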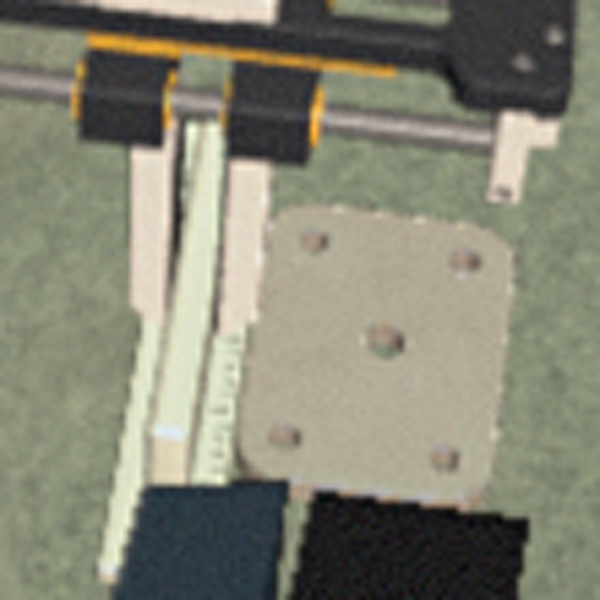

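The straightedge is almost touching, with a thin line left at x≈245, and the plate still hasn't moved. I'll use its first tiny shift as the contact signal.

```bash
for i in 1 2; do [ $i = 1 ] && python3 -m jog '[[0,0.03,0,0,0,0],[0,0.03,0,0,0,0],[0,0.03,0,0,0,0]]'|sed -n '2p;4p' ; [ $i = 2 ] && python3 -m jog '[[0,0.03,0,0,0,0],[0,0.03,0,0,0,0],[0,0.03,0,0,0,0]]'|sed -n '2p;4p';python3 gap.py .0005 13.5 pics/s9$i.png|head -1; python3 sh.py pics/s9$i.png;done
```

```text
ee_pos: [0.5206, -0.3449, 0.2179]
force: [0.5, 0.2, -2.4]
angles -0.5422344993888439 -0.5542952551424563 plate [0.639 0.639] se left+30 [0.6401 0.6394] gap mm -0.7560366233971549 0.0841652538719962
pics/s91.png plate shift mm~ [ 0.01489266 -0.00157275] 0.6615796794289588
ee_pos: [0.5208, -0.3451, 0.2179]
force: [-0.1, 0.2, -1.7]
angles -0.5362500375660848 -0.555930260305523 plate [0.6391 0.6391] se left+30 [0.6403 0.6392] gap mm -0.6185652763531502 0.0771467095557242
pics/s92.png plate shift mm~ [ 0.03552126 -0.00161286] 0.6466694940428348
```

```bash
cat > re.py <<'E'
import cv2,numpy as np,sys
from scipy.ndimage import gaussian_filter
for n in sys.argv[1:]:
    g=gaussian_filter(cv2.imread("pics/"+n+".png").astype(float)@np.array([-.5,-.5,1]),(6,4)); U=[]
    for r in range(260,450,5):
        x=int(514-(r-260)*.1); d=g[r,x-14:x+13]-g[r,x-13:x+14]; d=np.clip(d,0,None)**2; U.append(x-13.5+(d*np.arange(27)).sum()/d.sum())
    print(n,"right edge px top/bot half",np.mean(U[:19])/5.45,np.mean(U[19:])/5.45)
E
python3 re.py s4 s5 s6 s7 s8 s91 s92
```

```text
Traceback (most recent call last):
  File "re.py", line 1, in <module>
    import cv2,numpy as np,sys
  File "re.py", line 2, in <module>
    from scipy.ndimage import gaussian_filter
AttributeError: module 're' has no attribute 'compile' (consider renaming 're.py' since it has the same name as the standard library module named 're' and prevents importing that standard library module)
```

```bash
mv re.py redge.py; python3 redge.py s4 s5 s6 s7 s8 s91 s92
```

```text
s4 right edge px top/bot half 93.96021930272579 92.08547375696024
s5 right edge px top/bot half 93.95951404473969 92.11032583431303
s6 right edge px top/bot half 93.99398163194654 92.05046344454719
s7 right edge px top/bot half 93.96784672083504 92.03859562058874
s8 right edge px top/bot half 93.96458746004434 92.06084410648657
s91 right edge px top/bot half 93.98587465262217 91.97507574604892
s92 right edge px top/bot half 93.95654857445354 92.08515025298212
```

```bash
python3 -m jog '[[0,0.03,0,0,0,0],[0,0.03,0,0,0,0],[0,0.03,0,0,0,0]]'|sed -n '2p;4p';python3 gap.py .0005 13.5 pics/sa1.png|head -1;python3 -m jog '[[0,0.03,0,0,0,0],[0,0.03,0,0,0,0],[0,0.03,0,0,0,0]]'|sed -n '2p;4p';python3 gap.py .0005 13.5 pics/sa2.png|head -1; python3 sh.py pics/sa1.png pics/sa2.png; python3 redge.py sa1 sa2
```

```text
ee_pos: [0.5211, -0.3452, 0.2179]
force: [0.3, -0.2, -2.1]
angles -0.5395053130136385 -0.5555978454193091 plate [0.6392 0.6392] se left+30 [0.6407 0.6398] gap mm -0.9901268784755224 0.0920172717008392
ee_pos: [0.5213, -0.3454, 0.2179]
force: [-0.7, 1.1, -1.8]
angles -0.5321464118673964 -0.554512587127554 plate [0.6391 0.6391] se left+30 [0.6406 0.6394] gap mm -0.8787861120705676 0.07880646052795046
pics/sa1.png plate shift mm~ [ 0.01688757 -0.00725062] 0.6224210951063368
pics/sa2.png plate shift mm~ [-1.31175085e-03  1.01073632e-05] 0.6511868679637935
sa1 right edge px top/bot half 93.94166137394619 92.11368960383946
sa2 right edge px top/bot half 94.00287013068028 92.0844733349883
```

View pics/sa2.png

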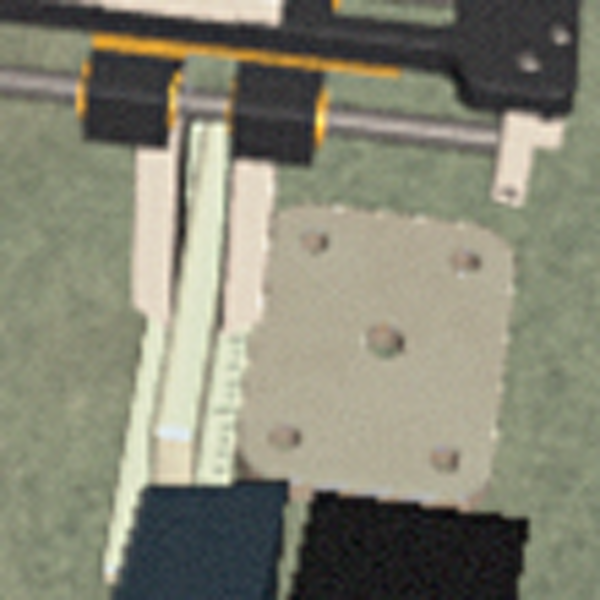

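It looks flush now, and the force hints at about 1 N against the motion. One more small push to seat it.

```bash
python3 -m jog '[[0,0.03,0,0,0,0],[0,0.03,0,0,0,0],[0,0.03,0,0,0,0]]'|sed -n '2p;4p';python3 gap.py .0005 14 pics/sb1.png;python3 -m jog '[[0,0.03,0,0,0,0],[0,0.03,0,0,0,0],[0,0.03,0,0,0,0]]'|sed -n '2p;4p';python3 gap.py .0005 14 pics/sb2.png; python3 sh.py pics/sb1.png pics/sb2.png; python3 redge.py sb1 sb2
```

```text
ee_pos: [0.5215, -0.3455, 0.2179]
force: [-2.6, 1.8, -1.4]
angles -0.5352458450552666 -0.555461654638344 plate [0.6393 0.6393] se left+30 [0.641  0.6398] gap mm -1.1239758518960252 0.08509658431176503
[ 0.5216 -0.3455  0.2179] [-3.1413 -0.0001  1.0148] [-2.3199  1.7653 -0.9938]
ee_pos: [0.5219, -0.3457, 0.2179]
force: [-2.4, 0.6, -1.6]
angles -0.5370738636247889 -0.5556788243382751 plate [0.64 0.64] se left+30 [0.6415 0.6405] gap mm -0.9649382947372886 0.09671433577867732
[ 0.5219 -0.3457  0.2179] [ 3.1416 -0.      1.0148] [-1.2083  1.9522 -1.1601]
pics/sb1.png plate shift mm~ [ 0.00876785 -0.00296671] 0.6272768813396187
pics/sb2.png plate shift mm~ [-0.03307627 -0.00837098] 0.471512275141126
sb1 right edge px top/bot half 94.11354835566708 92.11224053420386
sb2 right edge px top/bot half 94.40009622960143 92.49370341806637
```

Contact is confirmed: about 3 N, with the plate nudged only 0.3 mm. I'll lower the last 0.8 mm, release, and rise.

```bash
python3 -m jog '[[0,0,0.04,0,0,0],[0,0,0.08,0,0,0],[0,0,0.08,0,0,0],[0,0,0.08,0,0,0]]'; python3 -m jog '[[0,0,0,0,0,0],[0,0,0,0,0,0],[0,0,0,0,0,0],[0,0,0,0,0,0],[0,0,0,0,0,0],[0,0,0,0,0,0]]' 50; python3 -m jog '[[0,0,-2,0,0,0],[0,0,-5,0,0,0],[0,0,-9,0,0,0],[-4,-4,-13,0,0,0],[-8,-8,-13,0,0,0],[-11,-11,-13,0,0,0],[-14,-13,-13,0,0,0],[-14,-13,-13,0,0,0]]'; python3 gap.py 0 14 pics/sc.png
python3 - <<'E'
from station import ctrl
from fit import *
np.set_printoptions(precision=4,suppress=True)
s=ctrl.camera("scene");t=ctrl.camera("top")
cv2.imwrite("pics/fin.png",np.hstack([cv2.resize(s["img"][190:310,280:400],(400,400),interpolation=cv2.INTER_CUBIC),cv2.resize(t["img"][160:260,320:420],(400,400),interpolation=cv2.INTER_CUBIC)]))
k={0:lambda U,V:V<284}
print(fit(PLATE,[.567,-.373,-.55],[t]),fit(SE,[.522,-.346,-.555],[t]),fit(SE,[.522,-.346,-.555],[s],k))
E
python3 redge.py sc
```

```text
time_s: 9.7
ee_pos: [0.5218, -0.3457, 0.2171]
eef_rot: [-3.142, 0.0, 1.015]
force: [-2.8, 1.2, -1.0]
grip_width: 0.0117
grip_force: 30.0
time_s: 10.3
ee_pos: [0.5219, -0.3457, 0.2171]
eef_rot: [3.141, -0.0, 1.015]
force: [-0.8, -0.9, -0.4]
grip_width: 0.0469
grip_force: 0.0
time_s: 11.1
ee_pos: [0.3337, -0.3974, 0.3477]
eef_rot: [3.141, 0.001, 1.011]
force: [0.5, 0.0, -0.4]
grip_width: 0.047
grip_force: 0.0
angles -0.5590264179460869 -0.5568802959300343 plate [0.6409 0.6409] se left+30 [0.642  0.6421] gap mm -1.1896803048632998 0.08110094541665895
[ 0.3355 -0.3969  0.3477] [3.1408 0.0004 1.0112] [-0.0381  0.492  -0.2062]
(array([ 0.5421, -0.3576, -0.5563]), np.float64(0.6730224861687516)) (array([ 0.5215, -0.3486, -0.5545]), np.float64(0.41954430468226134)) (array([ 0.5211, -0.349 , -0.5537]), np.float64(0.2747499630646345))
sc right edge px top/bot half 94.49647263959892 92.49679188187113
```

View pics/fin.png

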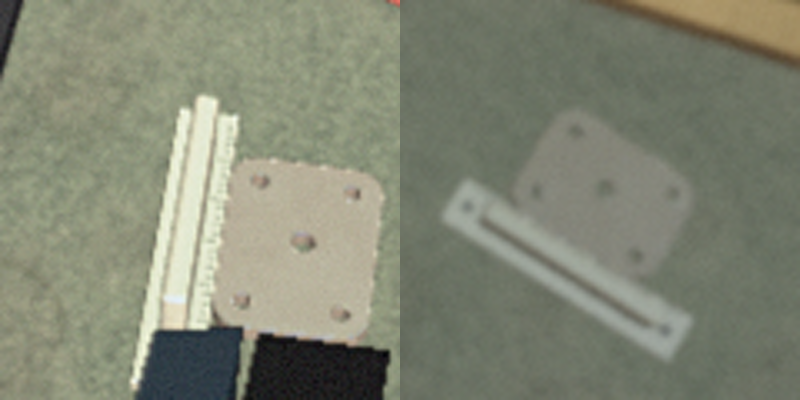

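The final view shows the straightedge flat and flush along the plate's near long edge, overhanging it at both ends. The arm is clear.

```bash
python3 -c "
from station import ctrl
print(ctrl.hand_in())"
```

```text
the job is handed in; nothing more can be done
None
```

The straightedge is flat on the table and flush along the plate's near long edge, overhanging it at both ends; the plate was nudged about 0.3–0.8 mm on contact, and I handed the job in at about 11 s with the arm clear.

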